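# Scatter potato chunks over the free baking tray

### The arm

A 7-joint arm with a two-finger parallel gripper is mounted at the origin on the work surface. World frame = base frame: x ahead of the robot, y to its left, z up, the work surface at z = 0. Lengths are in mm, angles in rad, forces in N, time in s.
With the tool pointing down it reaches from about 425 to 925 mm from the base axis. Payload 6.8 kg.
Tool frame: the origin (TCP) lies on the centre line of the jaws, within the pads' length; the fingertips stand 14 mm ahead of it and the grasp point (between the pads) lies 5 mm behind it; z points along the fingers, y is the line along which they close (so a half turn about z gives the same grasp; the last joint's range is limited). The gripper opens to 88 mm and grips with 3 to 60 N. Pads are 20 mm wide; open, the fingers measure 115 mm over their backs; the gripper's body (75 mm by 178 mm) begins 61 mm behind the grasp point.
Start: joints at [-1.285, 0.477, 0.022, 1.555, -0.011, 1.109, -0.083], TCP at [258.996, 623.353, 236.664] pointing down, gripper open.
Joint ranges: [-2.96, 2.96], [-0.34, 2.1], [-1.41, 1.46], [0.24, 2.44], [-1.37, 4.51], [0.17, 1.92], [-2.96, 2.96]. Speed limits (rad/s): [2.39, 2.39, 3.14, 3.14, 3.14, 3.14, 3.14].

### API

Orientations are given as a 3x3 rotation matrix whose columns are the frame's x, y, z axes.
In Python, from bench import read_state, grab_frame, get_calibration, finish_job gives the robot as it stands.
- The arm moves only by the tool arm_command, never from a script. Its argument "steps" is one flat list of numbers, 7 for each row, row after row: the shift along the tool's x, y, z in m, then the turn, a rotation vector about the tool's x, y, z in rad, then the closure, from 0 (fully open) to 1 (shut). In form: [x, y, z, rx, ry, rz, hand, x, y, z, rx, ry, rz, hand, ...]. A call has 1 to 20 rows; each row shifts and turns the commanded pose from where the row before left it, along the tool's axes as they then stand; what a row does not reach is not made up. A row lasts 1/12 s, in which the tool goes at most 41.7 mm and 7.16 degrees, less where a joint would pass 70% of its speed; a pose out of reach is approached as far as the arm can. A call is refused whole if a number of a shift passes 0.0417 or a number of a turn 0.125, either way. A call with a gripper value outside its range is refused whole. The fingers move at their own pace and stop on an object; the grip force is fixed at half the most. Time passes only in rows, so rows that do not move let the fingers close. It gives the time, the measured TCP pose, the force, the opening and the grip force at its end, in the units of the state.
- read_state(): the state, without advancing time (a new reading comes with each control period).
- grab_frame(name): name is "scene" or "top" or "wrist"; returns the picture (400x640x3 uint8, red, green, blue); there is no depth.
- get_calibration(name): a dict with "intrinsics" (3x3 intrinsics, pixels), "view" (4x4, takes a point from world to camera coordinates); the wrist camera has in their place "tool_from_camera" (4x4, takes a point from camera to tool coordinates, whose origin is the TCP and whose axes are the flange's). Camera axes: x right, y down, z forward; pixel columns grow to the right and rows downward; lengths in mm; the calibration is good to about 2 mm. A picture is of the moment at which its call begins: read the wrist's pose just before it. get_calibration takes no time and is no camera call.
- finish_job(): hands the job in; it is judged then, once.
The state is a dict: "time": time; "joint_pos": joint angles; "joint_velocities": joint speeds; "effort": joint torques, N m; "position": TCP position; "eef_rot": TCP orientation; "wrist_force": force on the tool from outside, world axes, zero at the start; "ft_torque": the same for the moment, N m; "finger_gap": finger opening in mm; "grip_force": force on a finger pad.
Only numpy, scipy, OpenCV 4.12 (cv2) and the standard library are available. Lean on these libraries where they do the work, as an engineer would, in place of code of your own. Each camera call takes 0.05 s, during which the arm holds its last target. There are 200 camera calls.

### The job

Pick up the steel shaker by its handle and shake its six potato chunks out over the baking tray that has no loaf on it, evenly along the tray, so that no quarter of its length is left without one; all must lie in the tray, none on top of another. Then stand the empty shaker upright on the wooden board again, leave it there, and do not disturb the loaf or the salt and pepper pots.

Things in the scene. Friction and masses are not known exactly. Their poses are not given: they have to be found in the camera images.
- shaker: Shaker: narrow open-topped steel chute standing on the board, 190 long (x) x 44 wide (y), walls 36 high, walls and floor 3 mm thick, inside width 38 (chunks in single file). Origin: centre of its underside, z up; -x end open (mouth, towards the robot), +x end closed. 220 g. Chunks begin to slide when the mouth is tilted 20 to 28 degrees down (varies), and stop when it is levelled
- shaker_grip (a point): Middle of the shaker's pale wooden handle bar, 98 mm above its underside over the middle of its length; bar 80 mm long (along x), 16 wide (y), 32 high; axes as the shaker's. Two 8 mm straps at x = -30 and +30 mm rise from the walls to carry it; their cross-pieces, 44 mm wide, top out at 72 mm
- tray_a: One of two equal baking trays of bare metal, fixed, 180 mm (x) x 220 mm (y, its length) x 20 mm high, walls and floor 3 mm thick, inside 174 x 214 mm. Origin: centre of the underside, z up. One tray carries the loaf; the other is free but for a thin round of baking paper (0.6 mm, look only)
- tray_b: The other baking tray, the same in size and axes. Which tray is free differs from start to start
- loaf: Round bread loaf, 140 mm across, 70 mm high, lying on one of the trays, within 30 mm of its middle; origin: centre of the underside
- board: Fixed wooden board, 250 mm (x) x 190 mm (y) x 15 mm high; origin: centre of the underside. The shaker starts on it
- chunk0: Potato chunk, 25 x 24 x 24 mm, 16 g, origin at its centre; number 0 of the six in the shaker, counted from its closed end; dropped low, it lands some 30 mm ahead of the mouth and hardly rolls
- chunk1: Potato chunk, 25 x 24 x 24 mm, 16 g, origin at its centre; number 1 of the six in the shaker, counted from its closed end; dropped low, it lands some 30 mm ahead of the mouth and hardly rolls
- chunk2: Potato chunk, 25 x 24 x 24 mm, 16 g, origin at its centre; number 2 of the six in the shaker, counted from its closed end; dropped low, it lands some 30 mm ahead of the mouth and hardly rolls
- chunk3: Potato chunk, 25 x 24 x 24 mm, 16 g, origin at its centre; number 3 of the six in the shaker, counted from its closed end; dropped low, it lands some 30 mm ahead of the mouth and hardly rolls
- chunk4: Potato chunk, 25 x 24 x 24 mm, 16 g, origin at its centre; number 4 of the six in the shaker, counted from its closed end; dropped low, it lands some 30 mm ahead of the mouth and hardly rolls
- chunk5: Potato chunk, 25 x 24 x 24 mm, 16 g, origin at its centre; number 5 of the six in the shaker, counted from its closed end; dropped low, it lands some 30 mm ahead of the mouth and hardly rolls
- salt: White salt pot, 44 mm across, 62 mm high, standing on the board beside the shaker; origin: centre of the underside
- pepper: Dark wooden pepper pot, 44 mm across, 66 mm high, standing on the board beside the shaker; origin: centre of the underside
Mind the look-alikes: they are no part of the job. What is shaped like the chunk2 but white is not meant. There is more than one size of the shaker; the one meant has the size given above.

How it is judged:
By the outcome, as a careful person would: the job done as asked, in the order asked, and still so for the second after the job is handed in, with the robot touching nothing.
It also fails if it takes over 72 s, if anything falls off the work surface, if the arm or the gripper's body presses on something with over 40 N, if the wrist force passes 120 N, or if a joint passes its speed limit or range.

## Working session

There is one attempt and no reset: what is moved stays moved. The work goes in short steps, Python scripts to look and compute and a tool call to move; the robot and the scene stay as the last step left them, time stands still between calls to the robot, and variables do not carry over. Pictures are saved under pics/ and viewed, at most 10 in all, crops included, and the job is handed in when it is done.

Besides the shell and the picture viewer there is one more tool, called after "Emit:" as name(argument=value, ...) on one line, values as JSON. arm_command: Moves the arm, as the interface text tells. Its arguments: {"type":"object","properties":{"steps":{"type":"array","items":{"type":"number"}}},"required":["steps"]}

```bash
ls; mkdir -p pics
python3 - <<'E'
from bench import *
import cv2,numpy as np
np.set_printoptions(precision=3,suppress=True)
for n in("scene","top"):
    cv2.imwrite(f"pics/{n}0.png",grab_frame(n)[:,:,::-1]);c=get_calibration(n);print(c["intrinsics"],c["view"])
print(get_calibration("wrist"));s=read_state();print(s)
E
```

```text
pics
[[413.798   0.    321.217]
 [  0.    413.798 195.477]
 [  0.      0.      1.   ]] [[   0.492    0.87    -0.017 -173.622]
 [   0.71    -0.412   -0.571 -284.089]
 [  -0.504    0.269   -0.821 1343.176]
 [   0.       0.       0.       1.   ]]
[[367.655   0.    321.662]
 [  0.    367.655 202.579]
 [  0.      0.      1.   ]] [[  0.009  -1.     -0.002 -29.216]
 [ -0.997  -0.009  -0.073 445.678]
 [  0.073   0.003  -0.997 941.444]
 [  0.      0.      0.      1.   ]]
{'intrinsics': array([[289.289,   0.   , 328.016],
       [  0.   , 289.289, 197.081],
       [  0.   ,   0.   ,   1.   ]]), 'tool_from_camera': array([[  -0.   ,   -0.954,   -0.301,   83.697],
       [   1.   ,   -0.   ,   -0.   ,    0.514],
       [   0.   ,   -0.301,    0.954, -146.3  ],
       [   0.   ,    0.   ,    0.   ,    1.   ]])}
{'time': 0.1, 'joint_pos': array([-1.285,  0.478,  0.022,  1.556, -0.011,  1.109, -0.083]), 'joint_velocities': array([-0.002, -0.002,  0.002, -0.   ,  0.002,  0.   , -0.   ]), 'effort': array([  0.005, -58.41 ,   1.54 , -27.331,  -0.054,   0.013,   0.   ]), 'position': array([258.811, 622.871, 235.815]), 'eef_rot': array([[-0.923,  0.384, -0.   ],
       [ 0.384,  0.923, -0.002],
       [-0.   , -0.002, -1.   ]]), 'wrist_force': array([ 0.242, -0.287, -0.464]), 'ft_torque': array([ 0.018, -0.06 , -0.082]), 'grip_force': 0.0, 'finger_gap': 87.66528635775822}
```

View pics/top0.png

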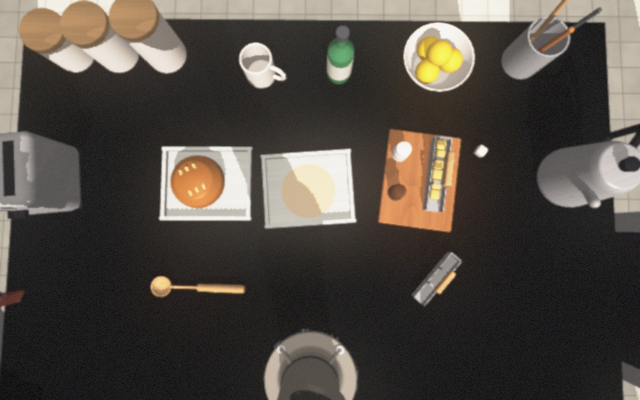

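View pics/scene0.png

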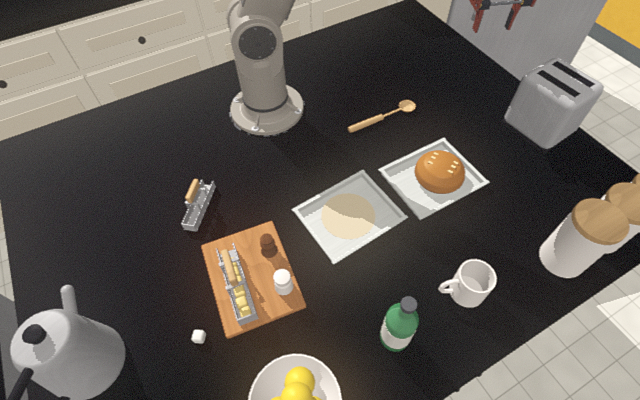

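Top view: the candidates for the shaker are the full one on the board at (438,172) and a shorter, empty one on the worktop at (437,280). I choose the one on the board, which also holds the six chunks. The white cube at (481,151) is a decoy chunk. The loaf is on the left tray (206,184); the free tray with the paper is at (308,189). The salt is at (402,151) and the pepper at (397,192).

```bash
cat > h.py <<'E'
from bench import *
import cv2,numpy as np
np.set_printoptions(precision=1,suppress=True)
def ray(n,u,v,z):
    c=get_calibration(n);K=np.array(c["intrinsics"])
    if n=="wrist":
        s=read_state();T=np.eye(4);T[:3,:3]=s["eef_rot"];T[:3,3]=s["position"];T=T@c["tool_from_camera"]
    else: T=np.linalg.inv(c["view"])
    d=T[:3,:3]@np.linalg.inv(K)@[u,v,1];o=T[:3,3]
    return o+d*(z-o[2])/d[2]
def proj(n,p):
    c=get_calibration(n);q=(np.array(c["view"])@[*p,1])[:3];q=np.array(c["intrinsics"])@q;return q[:2]/q[2]
E
python3 - <<'E'
from h import *
t=cv2.imread("pics/top0.png");s=cv2.imread("pics/scene0.png")
a=cv2.resize(t[120:240,370:500],None,fx=4,fy=4,interpolation=cv2.INTER_CUBIC)[:480]
cv2.imwrite("pics/crop.png",a)
print("base",proj("top",[0,0,0]),"tcp",proj("top",[259,623,237]))
h=cv2.cvtColor(t,cv2.COLOR_BGR2HSV)
for nm,(u,v) in dict(board=(390,218),boardb=(425,225),handle=(449,168),paper=(308,190),tray=(270,210),chunk=(440,150)).items(): print(nm,h[v,u])
# trays: bright low-sat blobs
m=((h[...,2]>110)&(h[...,1]<90)).astype(np.uint8); m[:140]=0;m[235:]=0;m[:,:155]=0;m[:,365:]=0
hp=((h[...,1]>25)&(h[...,2]>120)).astype(np.uint8); hp[:140]=0;hp[235:]=0;hp[:,:258]=0;hp[:,360:]=0
for nm,mm in(("tray",m),("paper",hp)):
  for c in cv2.findContours(cv2.morphologyEx(mm,cv2.MORPH_CLOSE,np.ones((3,3))),0,2)[0]:
    if cv2.contourArea(c)>500:
        r=cv2.minAreaRect(c);print(nm,r)
        z=20 if nm=="tray" else 3
        print(np.array([ray("top",*p,z) for p in cv2.boxPoints(r)]),ray("top",*r[0],z))
mb=((h[...,0]<14)&(h[...,1]>120)&(h[...,2]>90)).astype(np.uint8);mb[:,:370]=0;mb[:,475:]=0;mb[:120]=0;mb[240:]=0
r=cv2.minAreaRect(cv2.findNonZero(mb));print("board",r,np.array([ray("top",*p,15) for p in cv2.boxPoints(r)]))
for u,v,z in((402,151,77),(397,192,81),(449,168,113),(433,210,51),(441,138,51)):print(ray("top",u,v,z))
E
```

```text
base [310.3 376.6] tcp [ -7.8 285.9]
board [ 13 145 229]
boardb [ 13 147 221]
handle [ 19 108 240]
paper [ 18  71 212]
tray [ 18  17 194]
chunk [ 21 125 226]
tray ((307.7102355957031, 188.15267944335938), (75.03343200683594, 92.26184844970703), 86.18592071533203)
[[ 572.3  139.8   20. ]
 [ 590.8 -101.3   20. ]
 [ 394.8 -114.9   20. ]
 [ 376.8  122.7   20. ]] [482.9  11.6  20. ]
tray ((205.0, 183.0), (74.0, 92.0), 90.0)
[[590.6 403.4  20. ]
 [592.8 161.8  20. ]
 [398.8 157.3  20. ]
 [396.6 395.4  20. ]] [494.  279.4  20. ]
paper ((307.0, 191.0), (54.0, 54.0), 90.0)
[[548.8  86.8   3. ]
 [550.1 -56.9   3. ]
 [406.5 -57.9   3. ]
 [405.2  84.3   3. ]] [477.3  14.1   3. ]
board ((419.8462219238281, 180.23077392578125), (74.17276763916016, 96.00288391113281), 7.125016689300537) [[ 393.5 -169.5   15. ]
 [ 645.5 -201.3   15. ]
 [ 622.5 -395.5   15. ]
 [ 371.5 -360.    15. ]]
[ 570.7 -221.9   77. ]
[ 468.7 -208.2   81. ]
[ 523.3 -324.4  113. ]
[ 427.3 -304.1   51. ]
[ 610.7 -326.7   51. ]
```

View pics/crop.png

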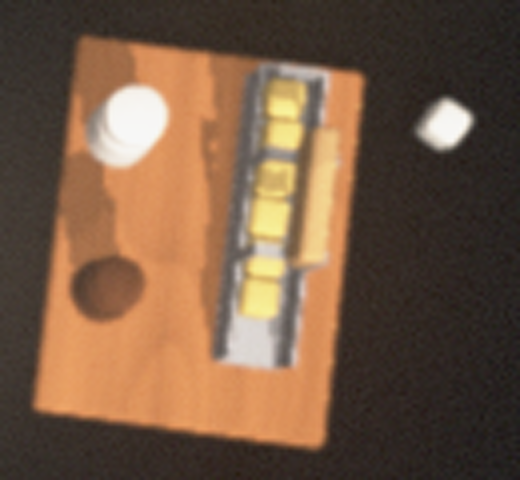

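The crop confirms it: the shaker on the board holds six chunks, its mouth is towards the robot and its handle bar is at crop (320,197), which is top-view (450,169). Next I move above it.

Emit:
arm_command(steps=[0, 0, 0, 0, 0, -0.09, 0, 0, 0, 0, 0, 0, -0.09, 0, 0, 0, 0, 0, 0, -0.092, 0, -0.034, -0.02, 0, 0, 0, 0, 0, -0.034, -0.02, 0, 0, 0, 0, 0, -0.034, -0.02, 0, 0, 0, 0, 0, -0.034, -0.02, 0, 0, 0, 0, 0, -0.034, -0.02, 0, 0, 0, 0, 0, -0.034, -0.02, 0, 0, 0, 0, 0, -0.034, -0.02, 0, 0, 0, 0, 0, -0.034, -0.02, 0, 0, 0, 0, 0, -0.034, -0.02, 0, 0, 0, 0, 0, -0.034, -0.02, 0, 0, 0, 0, 0, -0.002, -0.039, 0, 0, 0, 0, 0, -0.002, -0.039, 0, 0, 0, 0, 0, -0.002, -0.039, 0, 0, 0, 0, 0, -0.002, -0.039, 0, 0, 0, 0, 0, -0.002, -0.039, 0, 0, 0, 0, 0, -0.002, -0.039, 0, 0, 0, 0, 0, -0.002, -0.039, 0, 0, 0, 0, 0])

```text
time: 1.77
position: [552.2, 108.9, 236.4]
eef_rot: [[-0.993, 0.122, -0.001], [0.122, 0.993, -0.0], [0.001, -0.0, -1.0]]
wrist_force: [-0.1, -1.0, -0.2]
finger_gap: 87.9
grip_force: 0.0
```

Emit:
arm_command(steps=[-0.002, -0.039, 0, 0, 0, 0, 0, -0.002, -0.039, 0, 0, 0, 0, 0, -0.002, -0.039, 0, 0, 0, 0, 0, -0.002, -0.039, 0, 0, 0, 0, 0, -0.002, -0.039, 0, 0, 0, 0, 0, -0.002, -0.039, 0, 0, 0, 0, 0, -0.002, -0.039, 0, 0, 0, 0, 0, -0.002, -0.039, 0, 0, 0, 0, 0, -0.002, -0.039, 0, 0, 0, 0, 0, -0.002, -0.039, 0, 0, 0, 0, 0, -0.002, -0.039, 0, 0, 0, 0, 0, 0, 0, 0, 0, 0, 0, 0, 0, 0, 0, 0, 0, 0, 0])

```text
time: 2.85
position: [521.2, -320.3, 236.2]
eef_rot: [[-0.992, 0.127, -0.001], [0.127, 0.992, -0.001], [0.001, -0.001, -1.0]]
wrist_force: [0.3, 0.4, -0.4]
finger_gap: 87.7
grip_force: 0.0
```

Run:
```python
from h import *
s=read_state();print(s["position"],s["eef_rot"]*1000,s["joint_pos"],s["time"])
cv2.imwrite("pics/w1.png",grab_frame("wrist")[:,:,::-1])
```

```text
[ 521.2 -320.3  236.2] [[ -991.9   126.7    -1.2]
 [  126.7   991.9    -0.6]
 [    1.1    -0.8 -1000. ]] [ 0.2  0.4  0.3  1.7 -0.1  1.   2. ] 2.85
```

View pics/w1.png

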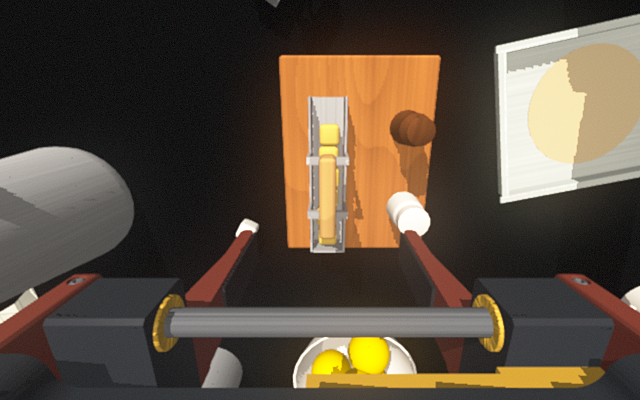

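The wrist view shows the shaker mouth at the top (310–347, row 97), the closed end at row 251, and the handle bar at columns 320–336, rows 157–243. Now I measure it.

Run:
```python
from h import *
s=read_state();R=s["eef_rot"];p=s["position"]
im=cv2.imread("pics/w1.png");h=cv2.cvtColor(im,cv2.COLOR_BGR2HSV)
for v in(105,175,185,195,205,225): print(v,[tuple(int(a) for a in h[v,u]) for u in range(306,352,3)])
for n,c,z in(("mouthL",(310,97),51),("mouthR",(347,97),51),("farL",(311,251),51),("farR",(344,251),51),("hA",(328,157),129),("hB",(327,243),129),("salt",(404,200),77),("pep",(405,125),81)):
    w=ray("wrist",*c,z);print(n,w,R.T@(w-p))
```

```text
105 [(14, 180, 229), (17, 17, 211), (9, 29, 141), (18, 21, 216), (16, 15, 224), (21, 16, 222), (15, 16, 226), (20, 17, 223), (13, 16, 226), (18, 15, 224), (16, 20, 221), (17, 16, 225), (20, 17, 231), (15, 29, 177), (13, 158, 208), (15, 173, 238)]
175 [(14, 173, 229), (9, 62, 209), (13, 47, 114), (12, 31, 163), (12, 49, 155), (19, 135, 246), (21, 125, 250), (20, 129, 248), (20, 130, 247), (18, 139, 235), (21, 153, 221), (18, 81, 163), (14, 36, 140), (14, 18, 216), (13, 173, 170), (13, 165, 173)]
185 [(14, 175, 227), (12, 87, 228), (14, 50, 113), (13, 30, 160), (15, 51, 155), (20, 135, 246), (21, 127, 249), (20, 133, 247), (20, 129, 246), (17, 137, 232), (20, 156, 204), (15, 37, 152), (13, 38, 141), (9, 45, 154), (14, 173, 171), (13, 172, 175)]
195 [(13, 176, 217), (11, 72, 227), (13, 49, 109), (11, 26, 156), (15, 52, 151), (19, 134, 246), (21, 126, 250), (21, 129, 248), (20, 131, 246), (17, 138, 233), (20, 157, 174), (12, 30, 155), (13, 49, 125), (12, 52, 151), (14, 176, 171), (13, 163, 180)]
205 [(14, 184, 220), (12, 41, 199), (12, 52, 98), (14, 28, 154), (15, 64, 147), (19, 132, 246), (21, 125, 250), (20, 125, 249), (20, 135, 245), (18, 136, 231), (19, 124, 171), (12, 28, 153), (15, 48, 117), (12, 42, 121), (13, 167, 173), (14, 172, 176)]
225 [(14, 175, 227), (12, 154, 217), (12, 21, 160), (15, 27, 151), (19, 88, 147), (18, 137, 236), (19, 132, 243), (18, 134, 239), (18, 133, 236), (16, 140, 213), (16, 51, 145), (14, 29, 150), (15, 39, 119), (12, 107, 158), (14, 170, 171), (13, 170, 177)]
mouthL [ 427.8 -325.1   51. ] [ 92.5 -18.9 185.2]
mouthR [ 432.8 -285.3   51. ] [ 92.5  21.1 185.2]
farL [ 611.9 -350.3   51. ] [-93.3 -21.2 185. ]
farR [ 617.1 -308.5   51. ] [-93.3  20.9 185. ]
hA [ 482.  -312.2  129. ] [ 40.5   0.5 107.1]
hB [ 564.7 -323.5  129. ] [-43.1  -0.5 107. ]
salt [ 548.7 -235.5   77. ] [-16.4  84.9 159.1]
pep [ 467.3 -231.8   81. ] [ 64.8  78.6 155.2]
```

Emit:
arm_command(steps=[0, 0, 0.032, 0, 0, 0, 0, 0, 0, 0.032, 0, 0, 0, 0, 0, 0, 0.032, 0, 0, 0, 0, 0, 0, 0.02, 0, 0, 0, 0, 0, 0, 0.012, 0, 0, 0, 0, 0, 0, 0, 0, 0, 0, 0, 0, 0, 0, 0, 0, 0, 1, 0, 0, 0, 0, 0, 0, 1, 0, 0, 0, 0, 0, 0, 1, 0, 0, 0, 0, 0, 0, 1, 0, 0, 0, 0, 0, 0, 1, 0, 0, 0, 0, 0, 0, 1, 0, 0, 0, 0, 0, 0, 1, 0, 0, 0, 0, 0, 0, 1])

```text
time: 4.07
position: [522.6, -317.7, 108.8]
eef_rot: [[-0.993, 0.122, 0.0], [0.122, 0.993, -0.0], [-0.0, 0.0, -1.0]]
wrist_force: [-0.4, -0.5, -0.1]
finger_gap: 37.9
grip_force: 0.0
```

Emit:
arm_command(steps=[0, 0, 0, 0, 0, 0, 1, 0, 0, 0, 0, 0, 0, 1, 0, 0, 0, 0, 0, 0, 1, 0, 0, 0, 0, 0, 0, 1, 0, 0, 0, 0, 0, 0, 1, 0, 0, 0, 0, 0, 0, 1])

```text
time: 4.57
position: [522.3, -317.6, 108.3]
eef_rot: [[-0.993, 0.122, -0.001], [0.122, 0.993, 0.0], [0.001, 0.0, -1.0]]
wrist_force: [0.2, -0.7, -1.6]
finger_gap: 15.7
grip_force: 30.0
```

Emit:
arm_command(steps=[0, 0, -0.01, 0, 0, 0, 1, 0, 0, -0.02, 0, 0, 0, 1, 0, 0, -0.025, 0, 0, 0, 1, 0, 0, -0.025, 0, 0, 0, 1, 0, 0, -0.017, 0, 0, 0, 1, 0, 0, 0, 0, 0.05, -0.05, 1, 0, 0, 0, 0, 0.05, -0.05, 1, 0, 0, 0, 0, 0, -0.05, 1, 0, 0, 0, 0, 0, -0.047, 1, -0.004, 0.015, 0, 0, 0, 0, 1, -0.007, 0.025, 0, 0, 0, 0, 1, -0.007, 0.028, 0, 0, 0, 0, 1, -0.007, 0.028, 0, 0, 0, 0, 1, -0.007, 0.028, 0, 0, 0, 0, 1, -0.007, 0.028, 0, 0, 0, 0, 1, -0.007, 0.028, 0, 0, 0, 0, 1, -0.007, 0.028, 0, 0, 0, 0, 1, -0.006, 0.02, 0, 0, 0, 0, 1, -0.004, 0.014, 0, 0, 0, 0, 1, 0, 0, 0, 0, 0, 0, 1])

```text
time: 6.23
position: [567.8, -67.3, 203.1]
eef_rot: [[-0.992, -0.08, -0.099], [-0.081, 0.997, 0.009], [0.098, 0.017, -0.995]]
wrist_force: [-0.0, 0.9, -3.6]
finger_gap: 15.6
grip_force: 30.0
```

Run:
```python
from h import *
s=read_state();print(s["position"],s["eef_rot"]*1000,s["joint_pos"],s["time"])
cv2.imwrite("pics/w2.png",grab_frame("wrist")[:,:,::-1])
```

```text
[567.8 -67.3 203.1] [[-991.9  -79.8  -99.3]
 [ -81.1  996.7    8.7]
 [  98.3   16.7 -995. ]] [-0.1  0.4  0.2  1.8 -0.1  1.1  1.7] 6.2333
```

View pics/w2.png

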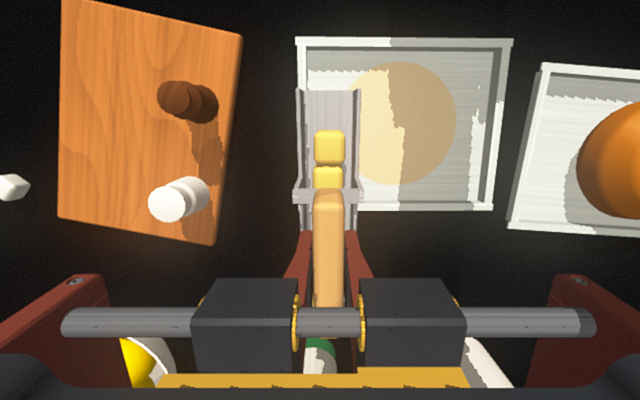

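The wrist view shows the tray's rim corners at (297,38), (512,40) and (492,209). The mouth is at (328,90), with the front chunk at (328,147). I check where the tray lies from these.

Run:
```python
from h import *
a,b,c=[ray("wrist",*q,20) for q in((297,38),(512,40),(492,209))]
print(a,b,c,"centre",(a+c)/2,"len",np.linalg.norm(a-b),np.linalg.norm(b-c),"yaw",np.degrees(np.arctan2(-(b-a)[0],(b-a)[1])))
im=cv2.imread("pics/w2.png");h=cv2.cvtColor(im,cv2.COLOR_BGR2HSV)
print([tuple(map(int,h[v,328])) for v in (140,155,175)],[tuple(map(int,h[120,u])) for u in(380,430,470)])
```

```text
[ 399.2 -112.9   20. ] [382.3 117.8  20. ] [569.4 132.6  20. ] centre [484.3   9.8  20. ] len 231.34214837351865 187.72752333579194 yaw 4.188942880735413
[(25, 134, 250), (24, 145, 245), (25, 145, 249)] [(22, 64, 247), (17, 85, 190), (30, 19, 174)]
```

Emit:
arm_command(steps=[0, 0, 0.02, 0, 0, 0, 1, 0, 0, 0.02, 0, 0, 0, 1, 0, 0, 0, 0, -0.1, 0, 1, 0, 0, 0, 0, -0.1, 0, 1, 0, 0, 0, 0, -0.1, 0, 1, 0, 0, 0, 0, -0.1, 0, 1, 0, 0, 0, 0, -0.035, 0, 1, 0, 0, 0, 0, 0, 0, 1])

```text
time: 6.95
position: [559.7, -74.2, 162.4]
eef_rot: [[-0.943, -0.07, 0.326], [-0.062, 0.997, 0.036], [-0.328, 0.014, -0.945]]
wrist_force: [-0.5, 1.1, -4.6]
finger_gap: 15.7
grip_force: 30.0
```

```bash
cat > look.py <<'E'
from h import *
s=read_state();R=s["eef_rot"];p=s["position"]
c=np.array([484.,10]);E=np.array([[.997,.075],[-.075,.997]])
print("tilt",np.degrees(np.arcsin(-R[2,0])),"tcp local",E@(p[:2]-c),p[2],"F",s["wrist_force"],"t",s["time"],"gap",s["finger_gap"])
m0=R@[95,0,93]+p;print("mouth local",E@(m0[:2]-c),m0[2])
im=grab_frame("wrist")[:,:,::-1];cv2.imwrite("pics/wl.png",im);t=grab_frame("top")[:,:,::-1];cv2.imwrite("pics/tl.png",t)
for n,i in(("wrist",im),("top",t)):
    h=cv2.cvtColor(np.ascontiguousarray(i),cv2.COLOR_BGR2HSV);m=cv2.inRange(h,(19,105,90),(32,255,255))
    if n=="wrist":m[260:]=0
    else:m[:140]=0;m[235:]=0;m[:,:258]=0;m[:,365:]=0
    k,_,st,ce=cv2.connectedComponentsWithStats(m)
    for a,q in zip(st[1:],ce[1:]):
        if a[4]>(40 if n=="wrist" else 12):
            w=ray(n,*q,15);print(n,a,q,"local@z15",E@(w[:2]-c))
E
python3 look.py
```

```text
tilt 19.118019573653385 tcp local [ 69.2 -89.6] 162.39903427505595 F [-0.5  1.1 -4.6] t 6.95 gap 15.736372622079358
mouth local [  9.9 -87.7] 43.42446718411476
wrist [ 312  120   33   68 1984] [327.7 153.5] local@z15 [ 83.4 -86.5]
wrist [ 315  203   27   57 1334] [327.5 230.7] local@z15 [189.2 -87.2]
```

Emit:
arm_command(steps=[0, 0, 0, 0, -0.05, 0, 1, 0, 0, 0, 0, 0, 0, 1, 0, 0, 0, 0, 0, 0, 1, 0, 0, 0, 0, 0.1, 0, 1])

```text
time: 7.38
position: [559.2, -72.6, 161.3]
eef_rot: [[-0.959, -0.072, 0.274], [-0.065, 0.997, 0.034], [-0.276, 0.015, -0.961]]
wrist_force: [-2.0, 0.7, -4.8]
finger_gap: 15.9
grip_force: 30.0
```

```bash
python3 look.py
```

```text
tilt 16.004914364876047 tcp local [ 68.8 -88. ] 161.29799724105104 F [-2.   0.7 -4.8] t 7.3833 gap 15.935963668272436
mouth local [  3.1 -86. ] 45.720691982815836
wrist [ 312   96   32   35 1064] [327.6 112.9] local@z15 [ 39.3 -84.8]
wrist [311 139  31  34 983] [326.5 155.4] local@z15 [ 82.7 -86. ]
wrist [314 176  29  13 336] [328.  181.9] local@z15 [113.9 -84.5]
wrist [ 315  202   27   58 1415] [327.5 230.6] local@z15 [182.1 -85.1]
```

Emit:
arm_command(steps=[0, 0, 0, 0, -0.11, 0, 1, 0, 0, 0, 0, 0, 0, 1, 0, 0, 0, 0, 0, 0, 1, 0, 0, 0, 0, 0.11, 0, 1, 0, 0, 0, 0, 0.05, 0, 1])

```text
time: 7.9
position: [564.0, -71.9, 164.4]
eef_rot: [[-0.971, -0.073, 0.228], [-0.068, 0.997, 0.03], [-0.229, 0.013, -0.973]]
wrist_force: [2.0, 1.3, -3.2]
finger_gap: 15.7
grip_force: 30.0
```

```bash
python3 look.py
```

```text
tilt 13.255633011264342 tcp local [ 73.6 -87.7] 164.37442680840445 F [ 2.   1.3 -3.2] t 7.9 gap 15.724274267019434
mouth local [  2.4 -86.1] 52.07748947588618
wrist [ 306   51   34   72 2142] [322.5  87.1] local@z15 [  9.8 -89.2]
wrist [ 304  145   32   34 1002] [320.  161.6] local@z15 [ 82.3 -92.5]
wrist [305 203   8  27 175] [308.4 215.2] local@z15 [ 148.8 -106.6]
wrist [ 315  202   27   58 1356] [327.5 230.4] local@z15 [170.8 -84.9]
```

View pics/wl.png

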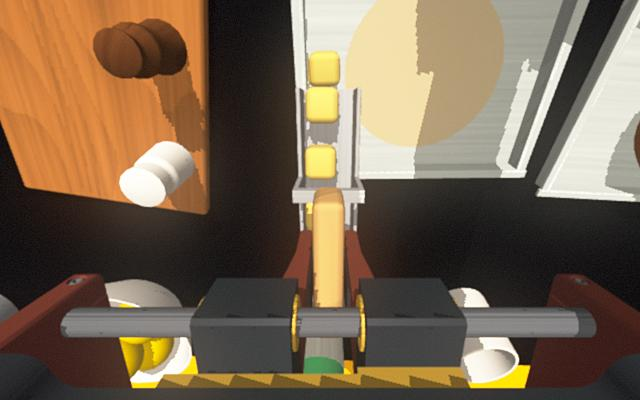

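The wrist view shows the first chunk out past the mouth at (323,68). The next one is at the lip (322,105) and the third at (320,161). Now I shift along the tray.

Emit:
arm_command(steps=[0, 0.012, 0, 0, 0, 0, 1, 0, 0.014, 0, 0, 0, 0, 1, 0, 0.008, 0, 0, 0, 0, 1, 0, 0, 0, 0, 0, 0, 1])

```text
time: 8.33
position: [560.4, -35.2, 163.6]
eef_rot: [[-0.97, -0.077, 0.232], [-0.072, 0.997, 0.033], [-0.234, 0.015, -0.972]]
wrist_force: [-0.2, 0.2, -3.1]
finger_gap: 15.7
grip_force: 30.0
```

```bash
python3 look.py
```

```text
tilt 13.537820431773934 tcp local [ 72.8 -50.8] 163.62404843434294 F [-0.2  0.2 -3.1] t 8.3333 gap 15.745641793930114
mouth local [  2.2 -49.3] 50.98108580115618
wrist [ 260   51   34   35 1043] [276.7  68.3] local@z15 [ -9.4 -94.6]
wrist [ 303   77   34   37 1155] [320.1  94.8] local@z15 [ 12.7 -57.5]
wrist [304 141  31  34 996] [319.2 157.5] local@z15 [ 73.8 -59.3]
wrist [305 203   8  24 138] [308.7 213.8] local@z15 [142.5 -72.3]
wrist [ 315  202   27   58 1358] [327.6 230.5] local@z15 [166.4 -50.9]
```

Emit:
arm_command(steps=[0, 0.004, 0, 0, -0.11, 0, 1, 0, 0, 0, 0, -0.02, 0, 1, 0, 0, 0, 0, 0.12, 0, 1, 0, 0, 0, 0, 0.06, 0, 1])

```text
time: 8.77
position: [558.5, -35.0, 163.5]
eef_rot: [[-0.981, -0.072, 0.178], [-0.069, 0.997, 0.027], [-0.179, 0.014, -0.984]]
wrist_force: [2.1, -0.0, -1.8]
finger_gap: 15.7
grip_force: 30.0
```

```bash
python3 look.py
```

```text
tilt 10.322858793622883 tcp local [ 70.9 -50.4] 163.5308297710163 F [ 2.1 -0.  -1.8] t 8.7667 gap 15.731735254203134
mouth local [ -5.9 -48.7] 55.02210111336157
wrist [311  56  30  33 821] [325.4  72.1] local@z15 [-10.4 -49.4]
wrist [262  64  32  34 964] [277.7  80. ] local@z15 [ -4.  -92.1]
wrist [ 303   99   33   35 1059] [318.7 115.5] local@z15 [ 27.5 -55.9]
wrist [305 168  30  20 571] [319.5 177.8] local@z15 [ 92.2 -56.2]
wrist [ 315  202   27   58 1314] [327.6 230. ] local@z15 [158.7 -47.9]
wrist [306 218   7  12  53] [309.2 224.3] local@z15 [150.6 -69. ]
```

Emit:
arm_command(steps=[0, 0, 0, 0, 0, 0, 1, 0, 0.012, 0, 0, 0, 0, 1, 0, 0.014, 0, 0, 0, 0, 1, 0, 0.01, 0, 0, 0, 0, 1, 0, 0, 0, 0, 0, 0, 1])

```text
time: 9.28
position: [556.7, 4.3, 163.9]
eef_rot: [[-0.98, -0.077, 0.184], [-0.073, 0.997, 0.03], [-0.186, 0.016, -0.982]]
wrist_force: [-0.1, -0.2, -2.6]
finger_gap: 15.6
grip_force: 30.0
```

```bash
python3 look.py
```

```text
tilt 10.699454942924767 tcp local [ 72.  -11.1] 163.8829459306817 F [-0.1 -0.2 -2.6] t 9.2833 gap 15.638064095659903
mouth local [-4.1 -9.5] 54.8741359851211
wrist [266  53  30  34 877] [280.4  69.3] local@z15 [-16.  -52.4]
wrist [ 211   61   40   34 1192] [230.6  77.4] local@z15 [ -9.5 -97. ]
wrist [ 303   87   33   36 1126] [319.  104.3] local@z15 [ 13.9 -19.1]
wrist [305 163  30  25 723] [319.7 175.3] local@z15 [ 85.8 -19.5]
wrist [ 315  202   26   58 1148] [326.8 227.3] local@z15 [151.2 -12.3]
wrist [306 216   7  14  59] [309.3 223.6] local@z15 [145.9 -32.2]
```

Emit:
arm_command(steps=[0, 0, 0, 0, -0.12, 0, 1, 0, 0, 0, 0, -0.08, 0, 1, 0, 0, 0, 0, 0, 0, 1, 0, 0, 0, 0, 0.12, 0, 1, 0, 0, 0, 0, 0.08, 0, 1])

```text
time: 9.8
position: [556.3, 1.2, 164.8]
eef_rot: [[-0.982, -0.073, 0.176], [-0.069, 0.997, 0.027], [-0.178, 0.015, -0.984]]
wrist_force: [1.6, -0.4, -2.7]
finger_gap: 15.8
grip_force: 30.0
```

```bash
python3 look.py
```

```text
tilt 10.24598384377531 tcp local [ 71.5 -14.2] 164.76988305257314 F [ 1.6 -0.4 -2.7] t 9.8 gap 15.76481531075265
mouth local [ -5.5 -12.5] 56.364954301863165
wrist [270  55  30  34 852] [284.1  71.6] local@z15 [ -9.7 -49.7]
wrist [ 215   63   40   34 1154] [234.9  79.7] local@z15 [ -3.2 -94.1]
wrist [304  77  26  12 292] [316.5  82.8] local@z15 [ -0.3 -21.2]
wrist [ 303  136   32   34 1005] [318.8 152.6] local@z15 [ 65.7 -20.2]
wrist [305 203   8  27 160] [308.7 216.1] local@z15 [141.1 -32.9]
wrist [ 315  202   27   58 1235] [327.1 228.6] local@z15 [158.5 -12.2]
top [345 185   3   7  16] [346.1 187.9] local@z15 [ -6.2 -98.3]
```

Emit:
arm_command(steps=[0, 0.012, 0, 0, 0, 0, 1, 0, 0.014, 0, 0, 0, 0, 1, 0, 0.011, 0, 0, 0, 0, 1, 0, 0, 0, 0, 0, 0, 1])

```text
time: 10.23
position: [554.5, 41.4, 164.6]
eef_rot: [[-0.98, -0.077, 0.184], [-0.073, 0.997, 0.03], [-0.186, 0.016, -0.982]]
wrist_force: [0.7, 0.4, -3.6]
finger_gap: 15.8
grip_force: 30.0
```

```bash
python3 look.py
```

```text
tilt 10.708369153606844 tcp local [72.7 26. ] 164.58226626318486 F [ 0.7  0.4 -3.6] t 10.2333 gap 15.822859058767392
mouth local [-3.4 27.5] 55.56128674974562
wrist [223  52  32  34 965] [238.3  68.3] local@z15 [-16.4 -52.4]
wrist [ 161   59   50   35 1446] [185.8  76.5] local@z15 [ -9.8 -99.7]
wrist [257  74  30  31 826] [271.8  88.5] local@z15 [  0.4 -24.6]
wrist [615 111  11  19 121] [620.3 119.3] local@z15 [ 29.4 308.8]
wrist [ 304  131   32   34 1004] [319.9 147.7] local@z15 [56.3 18.2]
wrist [611 175  10  12  83] [615.6 180.7] local@z15 [ 95.  335.4]
wrist [306 203   7  27 154] [309.  215.5] local@z15 [135.7   4.8]
top [317 183   3   9  13] [317.5 186.1] local@z15 [  3.4 -24.2]
top [340 185   8   4  15] [344.1 185.9] local@z15 [ -0.6 -93.6]
```

View pics/wl.png

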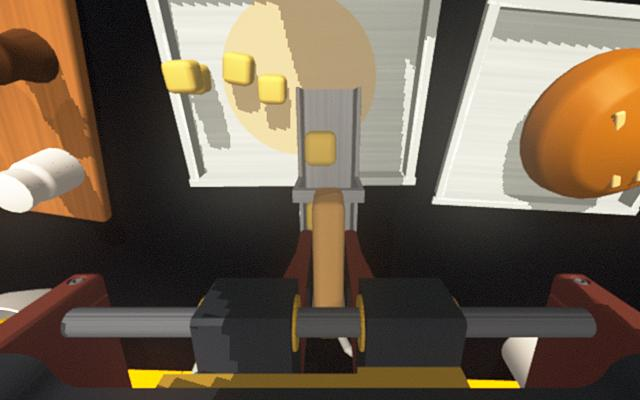

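The wrist view shows three chunks in the tray at (182,77), (238,68) and (272,88), and the fourth in the chute at (320,147). I carry on and will check the leftmost chunk later, because it lies close to the end wall.

Emit:
arm_command(steps=[0, -0.003, 0, 0, -0.12, 0, 1, 0, 0, 0, 0, -0.08, 0, 1, 0, 0, 0, 0, 0, 0, 1, 0, 0, 0, 0, 0, 0, 1, 0, 0, 0, 0, 0.12, 0, 1, 0, 0, 0, 0, 0.08, 0, 1])

```text
time: 10.83
position: [555.3, 36.2, 165.8]
eef_rot: [[-0.981, -0.075, 0.178], [-0.071, 0.997, 0.029], [-0.179, 0.016, -0.984]]
wrist_force: [1.4, 1.2, -2.7]
finger_gap: 15.9
grip_force: 30.0
```

```bash
python3 look.py
```

```text
tilt 10.33049141513868 tcp local [73.1 20.8] 165.76619270049372 F [ 1.4  1.2 -2.7] t 10.8333 gap 15.942840448690827
mouth local [-3.7 22.5] 57.24929629556091
wrist [229  53  32  34 925] [244.5  69.1] local@z15 [-10.6 -49.9]
wrist [ 169   60   48   35 1381] [192.8  77.2] local@z15 [ -4.1 -96.8]
wrist [263  74  30  31 804] [277.7  89.2] local@z15 [  6.2 -22.1]
wrist [ 303   78   34   36 1142] [319.1  95.5] local@z15 [11.9 15.6]
wrist [619 110  11  19 124] [624.6 118.6] local@z15 [ 34.5 312.3]
wrist [306 166  30  22 621] [320.8 177. ] local@z15 [94.3 16. ]
wrist [615 174  10  12  81] [620.3 179.9] local@z15 [100.4 340. ]
top [340 185   8   4  15] [344.1 185.9] local@z15 [ -0.6 -93.6]
```

Now at the lip (v=95); a short pulse as before.

Emit:
arm_command(steps=[0, 0, 0, 0, -0.12, 0, 1, 0, 0, 0, 0, -0.06, 0, 1, 0, 0, 0, 0, 0, 0, 1, 0, 0, 0, 0, 0.12, 0, 1, 0, 0, 0, 0, 0.06, 0, 1, 0, 0, 0, 0, 0, 0, 1])

```text
time: 11.43
position: [558.5, 36.9, 166.3]
eef_rot: [[-0.98, -0.075, 0.185], [-0.071, 0.997, 0.029], [-0.187, 0.015, -0.982]]
wrist_force: [2.1, -0.3, -2.1]
finger_gap: 16.0
grip_force: 30.0
```

```bash
python3 look.py
```

```text
tilt 10.753768966387312 tcp local [76.3 21.2] 166.26718660923555 F [ 2.1 -0.3 -2.1] t 11.4333 gap 16.041778255837155
mouth local [ 0.3 22.9] 57.185275776340575
wrist [228  47  32  35 958] [243.3  63.7] local@z15 [-18.7 -50.1]
wrist [308  49  28  32 818] [321.7  64.3] local@z15 [-18.   18.1]
wrist [ 167   55   49   35 1421] [191.2  71.8] local@z15 [-12.3 -96.7]
wrist [262  69  30  31 820] [276.9  84.1] local@z15 [ -1.9 -22.4]
wrist [621 105  11  19 119] [627.  113.3] local@z15 [ 25.4 310. ]
wrist [ 305  129   32   34 1003] [320.6 145.4] local@z15 [55.4 16.1]
wrist [618 170   9  12  76] [622.1 175.4] local@z15 [ 90.6 337.1]
top [340 185   8   4  17] [343.7 185.9] local@z15 [ -0.6 -92.5]
```

Emit:
arm_command(steps=[0, 0.012, 0, 0, 0, 0, 1, 0, 0.014, 0, 0, 0, 0, 1, 0, 0.011, 0, 0, 0, 0, 1, 0, 0, 0, 0, -0.12, 0, 1, 0, 0, 0, 0, -0.08, 0, 1, 0, 0, 0, 0, 0, 0, 1, 0, 0, 0, 0, 0, 0, 1, 0, 0, 0, 0, 0.12, 0, 1, 0, 0, 0, 0, 0.08, 0, 1, 0, 0, 0, 0, 0, 0, 1])

```text
time: 12.37
position: [556.6, 74.0, 167.3]
eef_rot: [[-0.98, -0.074, 0.185], [-0.07, 0.997, 0.03], [-0.186, 0.016, -0.982]]
wrist_force: [1.6, 0.1, -2.5]
finger_gap: 16.0
grip_force: 30.0
```

```bash
python3 look.py
```

```text
tilt 10.74517698501677 tcp local [77.2 58.3] 167.26760339283302 F [ 1.6  0.1 -2.5] t 12.3667 gap 15.983780466271108
mouth local [ 1.2 60.2] 58.19868175143928
wrist [ 184   46   35   35 1007] [201.   62.6] local@z15 [-19.  -49.9]
wrist [ 308   46   33   42 1287] [324.3  66.8] local@z15 [-15.3  57.3]
wrist [264  48  31  32 869] [279.   63.1] local@z15 [-18.4  17.8]
wrist [ 118   53   58   36 1662] [146.4  70.8] local@z15 [-12.6 -98.9]
wrist [220  68  32  31 887] [235.7  82.9] local@z15 [ -2.3 -22.4]
wrist [624  84  12  18 130] [630.3  92.7] local@z15 [  7.6 341.5]
wrist [601  94  11  18 129] [606.5 102.4] local@z15 [ 16.2 323.2]
wrist [574 103  10  19 119] [579.1 112. ] local@z15 [ 24.9 300.6]
wrist [620 151  10  14  81] [625.1 158.6] local@z15 [ 72.7 368.7]
wrist [598 162  10  12  78] [603.7 167.8] local@z15 [ 82.9 350.9]
wrist [574 169  10  11  77] [579.2 174.2] local@z15 [ 90.  327.7]
top [298 191   9   8  64] [301.6 194.5] local@z15 [-15.9  18.7]
```

View pics/wl.png

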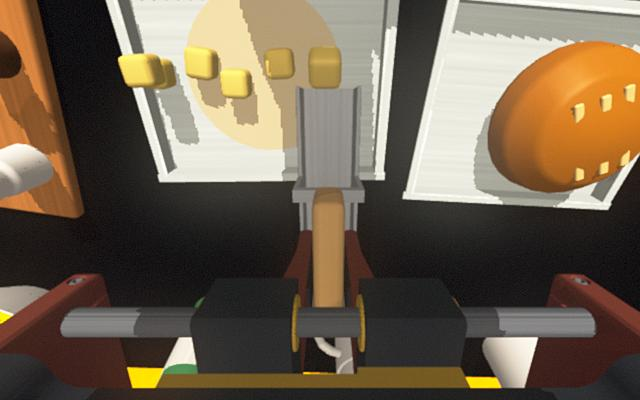

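The left blob is 58 px wide where one chunk would be about 41, so it may be two chunks stacked. The chunk at (324,67) also looks tall. I move on, tilt longer to empty the chute at the far quarter, then look from above.

Emit:
arm_command(steps=[0, 0.01, -0.003, 0, 0, 0, 1, 0, 0.012, 0, 0, 0, 0, 1, 0, 0.008, 0, 0, 0, 0, 1, 0, 0, 0, 0, 0, 0, 1])

```text
time: 12.8
position: [548.8, 105.1, 168.5]
eef_rot: [[-0.98, -0.077, 0.184], [-0.073, 0.997, 0.029], [-0.185, 0.015, -0.983]]
wrist_force: [-0.4, 0.3, -2.5]
finger_gap: 16.2
grip_force: 30.0
```

```bash
python3 look.py | grep -v "3[0-9][0-9]\..\]$"
```

```text
tilt 10.688137856827177 tcp local [71.7 90. ] 168.46032856588766 F [-0.4  0.3 -2.5] t 12.8 gap 16.157044389250622
mouth local [-4.4 91.5] 59.465947219328
wrist [ 150   53   71   52 1965] [183.9  78.4] local@z15 [ -8.7 -39.1]
wrist [228  55  34  31 904] [244.6  69.7] local@z15 [-15.8  16.3]
wrist [279  57  29  31 785] [293.   71.9] local@z15 [-13.9  59.3]
wrist [  80   60   65   35 1803] [111.9  77.3] local@z15 [  -9.7 -102.9]
wrist [531 111  10  19 117] [536.2 119.5] local@z15 [ 29.2 293.9]
top [282 191   8   9  66] [285.4 195. ] local@z15 [-14.4  61.1]
top [298 191   9   8  63] [301.6 194.5] local@z15 [-15.9  18.8]
```

Emit:
arm_command(steps=[0, -0.004, 0, 0, -0.12, 0, 1, 0, 0, 0, 0, -0.12, 0, 1, 0, 0, 0, 0, -0.06, 0, 1, 0, 0, 0, 0, 0, 0, 1, 0, 0, 0, 0, 0, 0, 1, 0, 0, 0, 0, 0, 0, 1, 0, 0, 0, 0, 0, 0, 1, 0, 0, 0, 0, 0, 0, 1, 0, 0, 0, 0, 0, 0, 1, 0, 0, 0, 0, 0, 0, 1, 0, 0, 0, 0, 0.12, 0, 1, 0, 0, 0, 0, 0.12, 0, 1])

```text
time: 13.9
position: [547.2, 99.6, 167.2]
eef_rot: [[-0.963, -0.077, 0.259], [-0.072, 0.997, 0.031], [-0.261, 0.012, -0.965]]
wrist_force: [1.0, -1.9, -3.6]
finger_gap: 15.7
grip_force: 30.0
```

```bash
python3 look.py | grep -v "[23][0-9][0-9]\..\]$"
```

```text
tilt 15.114156026120048 tcp local [69.7 84.6] 167.22600470375016 F [ 1.  -1.9 -3.6] t 13.9 gap 15.716763233265711
mouth local [ 2.3 85.8] 52.67895868359537
wrist [ 148   40   75   56 2193] [184.4  67.5] local@z15 [ -0.5 -39. ]
wrist [ 230   42   36   34 1009] [247.8  58.5] local@z15 [-7.3 17. ]
wrist [283  44  31  34 894] [298.3  60.9] local@z15 [-5.1 60. ]
wrist [  76   49   68   38 1990] [109.8  67.5] local@z15 [  -1.  -103.2]
top [281 191   9   9  70] [285.  194.9] local@z15 [-14.2  62.2]
top [298 191   9   8  65] [301.7 194.5] local@z15 [-15.9  18.6]
```

The chute is empty, so the left blob is two chunks stacked. Before returning the shaker, I will nudge the top one off with the shaker's front edge. First I level it and back up to there.

Emit:
arm_command(steps=[0, 0, -0.01, 0, 0.088, 0, 1, 0, 0, -0.005, 0, 0.088, 0, 1, 0, 0, 0, 0, 0.088, 0, 1, -0.0075, -0.0178, 0, 0, 0, 0, 1, -0.0075, -0.0178, 0, 0, 0, 0, 1, -0.0075, -0.0178, 0, 0, 0, 0, 1, -0.0075, -0.0178, 0, 0, 0, 0, 1, -0.0075, -0.0178, 0, 0, 0, 0, 1, -0.0075, -0.0178, 0, 0, 0, 0, 1, -0.0075, -0.0178, 0, 0, 0, 0, 1, -0.0075, -0.0178, 0, 0, 0, 0, 1, -0.0075, -0.0178, 0, 0, 0, 0, 1, -0.0075, -0.0178, 0, 0, 0, 0, 1, 0, 0, 0, 0, 0, 0, 1, 0, 0, 0, 0, 0, 0, 1])

```text
time: 15.25
position: [634.5, -76.6, 180.5]
eef_rot: [[-0.998, -0.069, 0.009], [-0.068, 0.998, 0.008], [-0.01, 0.007, -1.0]]
wrist_force: [-0.3, 0.7, -2.6]
finger_gap: 15.8
grip_force: 30.0
```

```bash
python3 look.py | grep -v "[23][0-9][0-9]\..\]$"
python3 - <<'E'
from h import *
w=cv2.imread("pics/wl.png")[0:220,240:560];t=cv2.imread("pics/tl.png")[145:235,255:375]
a=cv2.resize(w,None,fx=2,fy=2);b=cv2.resize(t,(0,0),fx=5.33,fy=4.2)[:, :640]
b=cv2.resize(t,(213,160));cv2.imwrite("pics/c2.png",np.vstack([a,np.hstack([b,np.zeros((160,640-213,3),np.uint8)])]))
E
```

```text
tilt 0.5504112098769467 tcp local [143.6 -97.7] 180.46264415780288 F [-0.3  0.7 -2.6] t 15.25 gap 15.805134255020326
mouth local [ 49.5 -96.4] 86.55662257230354
wrist [ 320    0   30   45 1180] [334.4  21.1] local@z15 [-14.8 -86.2]
wrist [362   1  29  36 842] [375.9  18.8] local@z15 [-16.7 -47.1]
wrist [433   2  33  34 944] [448.6  18.5] local@z15 [-16.9  21.8]
wrist [476   5  36  33 969] [493.5  20.6] local@z15 [-15.1  64.8]
wrist [390  23  30  32 808] [404.5  38.2] local@z15 [ -0.4 -18.7]
wrist [315 202  27  58 817] [326.9 226.7] local@z15 [196.3 -94.2]
top [282 191   8   9  62] [285.3 195.1] local@z15 [-14.7  61.3]
top [298 191   7   8  51] [300.8 194.3] local@z15 [-15.2  20.8]
```

View pics/c2.png

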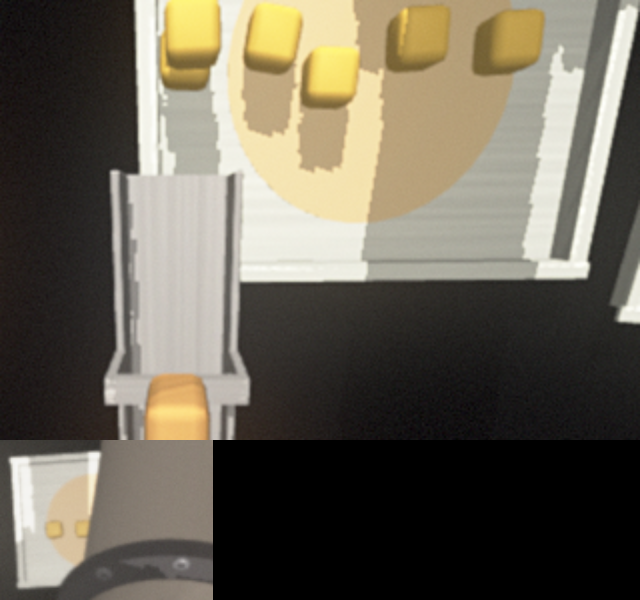

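The crop shows a chunk stacked on another at crop (190,30) over (185,70), the other four lying singly, and the empty chute.

Run:
```python
from h import *
c=np.array([484.,10]);E=np.array([[.997,.075],[-.075,.997]])
for n,u,v,z in(("top",335.5,15,51),("toplowedge",335.5,32,51),("lowlowedge",332,43,27),("lowL",320.5,38,27),("lowR",344.5,38,27),("2nd",376,17,27),("3rd",405,36,27),("4",450,15,27),("5",496,18,27)):
    print(n,E@(ray("wrist",u,v,z)[:2]-c))
```

```text
top [-10.8 -86.4]
toplowedge [  1.8 -86.3]
lowlowedge [  5.8 -88.7]
lowL [  1.7 -99.3]
lowR [  1.7 -77.2]
2nd [-15.2 -48.9]
3rd [  0.1 -21.3]
4 [-16.8  18.2]
5 [-14.3  60.5]
```

Emit:
arm_command(steps=[0, 0.004, 0.018, 0, 0, 0, 1, 0, 0.004, 0.022, 0, 0, 0, 1, 0, 0, 0.011, 0, 0, 0, 1, 0, 0, 0, 0, 0, 0, 1, 0.012, 0, 0, 0, 0, 0, 1, 0.018, 0, 0, 0, 0, 0, 1, 0.018, 0, 0, 0, 0, 0, 1, 0.018, 0, 0, 0, 0, 0, 1, 0.01, 0, 0, 0, 0, 0, 1, 0, 0, 0, 0, 0, 0, 1, 0, 0, 0, 0, 0, 0, 1])

```text
time: 16.27
position: [559.4, -71.5, 130.8]
eef_rot: [[-0.997, -0.072, 0.009], [-0.072, 0.997, 0.011], [-0.01, 0.01, -1.0]]
wrist_force: [0.5, 0.5, -3.0]
finger_gap: 16.1
grip_force: 30.0
```

```bash
python3 look.py | grep -v "[23][0-9][0-9]\..\]$"
```

```text
tilt 0.5550306753357127 tcp local [ 69.  -86.9] 130.77524687679693 F [ 0.5  0.5 -3. ] t 16.2667 gap 16.061770784808466
mouth local [-25.  -85.6] 36.86433176516438
wrist [ 307   27   30   38 1005] [321.8  45.1] local@z15 [-59.3 -89.6]
wrist [361  86  25  33 689] [372.  102.1] local@z15 [-15.3 -47. ]
wrist [431  88  36  30 991] [448.6 102.5] local@z15 [-14.8  19.1]
wrist [ 478   90   40   30 1049] [497.6 104.5] local@z15 [-13.1  61.8]
wrist [385 108  32  30 847] [400.3 122.2] local@z15 [  1.5 -21.3]
wrist [ 315  202   27   58 1004] [327.3 227.8] local@z15 [102.  -85.7]
top [282 191   8   9  61] [285.3 195. ] local@z15 [-14.5  61.5]
top [298 191   9   8  63] [301.7 194.6] local@z15 [-16.3  18.6]
```

Emit:
arm_command(steps=[0, 0, -0.015, 0, 0, 0, 1, 0, 0, -0.022, 0, 0, 0, 1, 0, 0, -0.022, 0, 0, 0, 1, 0, 0, -0.018, 0, 0, 0, 1, 0, 0, 0, 0.01, 0.01, 0.06, 1, 0, 0, 0, 0, 0, 0.07, 1, 0, 0, 0, 0, 0, 0.064, 1])

```text
time: 16.95
position: [559.5, -72.0, 207.6]
eef_rot: [[-0.992, 0.124, -0.001], [0.124, 0.992, 0.001], [0.001, 0.001, -1.0]]
wrist_force: [-0.3, 0.6, -1.8]
finger_gap: 15.4
grip_force: 30.0
```

```bash
python3 look.py | grep -v "[23][0-9][0-9]\..\]$"
```

```text
tilt -0.048263376125439024 tcp local [ 69.1 -87.4] 207.57751512716416 F [-0.3  0.6 -1.8] t 16.95 gap 15.385678015526214
mouth local [-24.  -68.5] 114.65758374142098
wrist [289  50  25  29 550] [301.2  64.1] local@z15 [-60.8 -90.3]
wrist [433  67  28  26 600] [446.5  79.5] local@z15 [-14.8  61.3]
wrist [394  73  27  27 563] [407.4  86. ] local@z15 [-16.6  18.8]
wrist [362  98  23  24 477] [373.1 109.1] local@z15 [  0.1 -21.6]
wrist [314 202  27  58 891] [326.  226.9] local@z15 [ 129.8 -101.7]
top [282 191   8   9  58] [285.3 194.8] local@z15 [-14.   61.4]
top [298 191   9   8  65] [301.7 194.5] local@z15 [-16.   18.6]
```

Emit:
arm_command(steps=[0, -0.015, 0, 0, 0, 0, 1, 0.001, -0.025, 0, 0, 0, 0, 1, 0.001, -0.028, 0, 0, 0, 0, 1, 0.001, -0.028, 0, 0, 0, 0, 1, 0.001, -0.028, 0, 0, 0, 0, 1, 0.001, -0.028, 0, 0, 0, 0, 1, 0.001, -0.028, 0, 0, 0, 0, 1, 0.001, -0.028, 0, 0, 0, 0, 1, 0, -0.024, 0, 0, 0, 0, 1, 0, -0.016, 0, 0, 0, 0, 1, 0, 0, 0, 0, 0, 0, 1, 0, 0, 0, 0, 0, 0, 1])

```text
time: 18.05
position: [520.9, -318.7, 206.6]
eef_rot: [[-0.993, 0.122, -0.003], [0.122, 0.993, 0.0], [0.003, 0.0, -1.0]]
wrist_force: [1.0, 0.6, -3.1]
finger_gap: 16.2
grip_force: 30.0
```

Emit:
arm_command(steps=[0, 0, 0.015, 0, 0, 0, 1, 0, 0, 0.025, 0, 0, 0, 1, 0, 0, 0.025, 0, 0, 0, 1, 0, 0, 0.018, 0, 0, 0, 1, 0, 0, 0.009, 0, 0, 0, 1, 0, 0, 0.004, 0, 0, 0, 1, 0, 0, 0.001, 0, 0, 0, 1, 0, 0, 0, 0, 0, 0, 1])

```text
time: 18.72
position: [521.6, -317.5, 110.6]
eef_rot: [[-0.993, 0.12, -0.001], [0.12, 0.993, 0.0], [0.001, 0.0, -1.0]]
wrist_force: [0.3, 0.2, -2.5]
finger_gap: 15.9
grip_force: 30.0
```

Emit:
arm_command(steps=[0, 0, 0.001, 0, 0, 0, 1, 0, 0, 0.001, 0, 0, 0, 1, 0, 0, 0, 0, 0, 0, 1])

```text
time: 18.97
position: [521.3, -318.0, 108.9]
eef_rot: [[-0.993, 0.122, -0.001], [0.122, 0.993, 0.0], [0.001, -0.0, -1.0]]
wrist_force: [-1.2, 0.8, 1.5]
finger_gap: 15.7
grip_force: 30.0
```

Emit:
arm_command(steps=[0, 0, 0, 0, 0, 0, 0.3, 0, 0, 0, 0, 0, 0, 0.3, 0, 0, 0, 0, 0, 0, 0.3, 0, 0, 0, 0, 0, 0, 0.3, 0, 0, 0, 0, 0, 0, 0.3, 0, 0, 0, 0, 0, 0, 0.3, 0, 0, -0.01, 0, 0, 0, 0.3, 0, 0, -0.03, 0, 0, 0, 0.3, 0, 0, -0.04, 0, 0, 0, 0.3, 0, 0, -0.04, 0, 0, 0, 0.3, 0, 0, -0.04, 0, 0, 0, 0.3, 0, 0, 0, 0, 0, 0, 0.3])

```text
time: 19.97
position: [524.4, -320.2, 277.3]
eef_rot: [[-0.992, 0.122, 0.01], [0.122, 0.993, -0.005], [-0.011, -0.004, -1.0]]
wrist_force: [0.5, -0.9, 1.1]
finger_gap: 61.6
grip_force: 0.0
```

```bash
python3 look.py | grep top
python3 - <<'E'
from h import *
t=cv2.imread("pics/tl.png")[125:240,255:475];s=grab_frame("scene")[130:350,190:420,::-1]
t=cv2.resize(t,None,fx=3.5,fy=3.0)[:,:770];s=cv2.resize(s,(270,250));w=cv2.resize(cv2.imread("pics/wl.png"),(400,250))
b=np.zeros((250,t.shape[1],3),np.uint8);b[:,:270]=s;b[:,275:675]=w
cv2.imwrite("pics/fin.png",np.vstack([t,b])[:600])
E
```

```text
top [313 183   8   4  14] [316.4 183.9] local@z15 [  9.2 -21.6]
top [324 189   8   6  15] [327.2 190.3] local@z15 [ -9.4 -48.6]
top [282 191   8   9  60] [285.2 194.8] local@z15 [-13.9  61.5]
top [298 191   8   8  61] [301.6 194.3] local@z15 [-15.5  18.9]
```

View pics/fin.png

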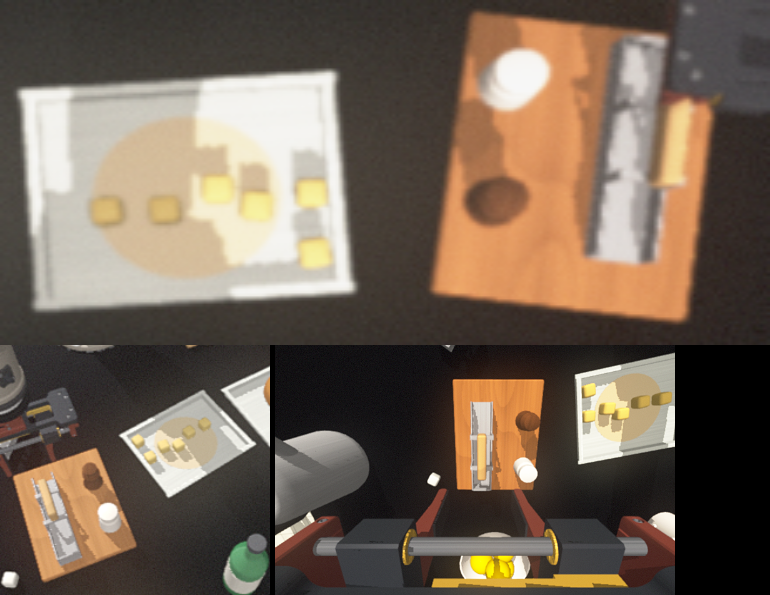

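The final views show the shaker standing empty on the board, with salt and pepper in place, and six single chunks in the tray. The chunk nearest the loaf, at crop (107,210), lies right at the quarter line (about 109). I will lift it and set it about 25 mm further along.

Emit:
arm_command(steps=[0, 0, 0, 0, 0, 0.125, 0.3, 0, 0, 0, 0, 0, 0.125, 0.3, 0, 0, 0, 0, 0, 0.125, 0.3, 0, 0, 0, 0, 0, 0.125, 0.3, 0, 0, 0, 0, 0, 0.125, 0.3, 0, 0, 0, 0, 0, 0.125, 0.3, 0, 0, 0, 0, 0, 0.125, 0.3, 0, 0, 0, 0, 0, 0.125, 0.3, 0, 0, 0, 0, 0, 0.125, 0.3, 0, 0, 0, 0, 0, 0.125, 0.3, 0, 0, 0, 0, 0, 0.125, 0.3])

```text
time: 21.03
position: [520.1, -317.0, 265.7]
eef_rot: [[-0.068, 0.998, -0.006], [0.998, 0.068, 0.002], [0.002, -0.006, -1.0]]
wrist_force: [0.3, -0.3, -0.8]
finger_gap: 61.6
grip_force: 0.0
```

Emit:
arm_command(steps=[0.036, -0.003, 0, 0, 0, 0, 0.3, 0.036, -0.003, 0, 0, 0, 0, 0.3, 0.036, -0.003, 0, 0, 0, 0, 0.3, 0.036, -0.003, 0, 0, 0, 0, 0.3, 0.036, -0.003, 0, 0, 0, 0, 0.3, 0.036, -0.003, 0, 0, 0, 0, 0.3, 0.036, -0.003, 0, 0, 0, 0, 0.3, 0.036, -0.003, 0.02, 0, 0, 0, 0.3, 0.036, -0.003, 0.02, 0, 0, 0, 0.3, 0.036, -0.003, 0.02, 0, 0, 0, 0.3, 0.033, 0, 0.02, 0, 0, 0, 0.3, 0, 0, 0, 0, 0, 0, 0.3, 0, 0, 0, 0, 0, 0, 0.3])

```text
time: 22.12
position: [459.7, 73.2, 185.9]
eef_rot: [[-0.078, 0.997, -0.008], [0.997, 0.078, -0.001], [-0.001, -0.008, -1.0]]
wrist_force: [0.4, 0.7, -0.3]
finger_gap: 61.3
grip_force: 0.0
```

```bash
python3 look.py
python3 - <<'E'
from h import *
s=read_state();print(s["position"],s["eef_rot"]*1000,s["joint_pos"],s["eef_rot"].T@(np.array([465,69.7,15])-s["position"]))
E
```

```text
tilt 0.04819160781873397 tcp local [-19.5  64.9] 185.94757886833247 F [ 0.4  0.7 -0.3] t 22.1167 gap 61.28463207371816
mouth local [-20.6 159.8] 92.8707831482162
wrist [ 91   2   8  48 133] [94.4 23.9] local@z15 [-246.4  222.8]
wrist [324 174  22  24 474] [334.6 185.8] local@z15 [-11.4  58.9]
wrist [323 209  21  25 462] [332.7 220.9] local@z15 [-13.4  15.8]
wrist [336 240  21  20 389] [345.7 249.9] local@z15 [  2.6 -22.5]
top [287 191   3   8  22] [287.9 194.8] local@z15 [-14.3  54.5]
top [298 190   8   9  63] [301.6 194.4] local@z15 [-15.8  18.7]
[461.5  70.9 187.7] [[  -73.2   997.3    -4.2]
 [  997.3    73.2    -0.6]
 [   -0.3    -4.3 -1000. ]] [-0.6  0.2  0.4  2.1 -0.1  0.9 -0.1] [ -1.4   4.2 172.7]
```

Emit:
arm_command(steps=[-0.003, 0.005, 0.03, 0, 0, 0, 0.3, 0, 0, 0.04, 0, 0, 0, 0.3, 0, 0, 0.04, 0, 0, 0, 0.3, 0, 0, 0.03, 0, 0, 0, 0.3, 0, 0, 0.018, 0, 0, 0, 0.3, 0, 0, 0.007, 0, 0, 0, 0.3, 0, 0, 0, 0, 0, 0, 0.3, 0, 0, 0, 0, 0, 0, 1, 0, 0, 0, 0, 0, 0, 1, 0, 0, 0, 0, 0, 0, 1, 0, 0, 0, 0, 0, 0, 1, 0, 0, 0, 0, 0, 0, 1, 0, 0, 0, 0, 0, 0, 1, 0, 0, 0, 0, 0, 0, 1, 0, 0, 0, 0, 0, 0, 1, 0, 0, 0, 0, 0, 0, 1])

```text
time: 23.55
position: [466.9, 69.8, 23.7]
eef_rot: [[-0.074, 0.997, -0.002], [0.997, 0.074, 0.001], [0.001, -0.002, -1.0]]
wrist_force: [-2.1, -0.4, 7.1]
finger_gap: 24.1
grip_force: 30.0
```

Emit:
arm_command(steps=[0, 0, -0.006, 0, 0, 0, 1, 0, 0, -0.004, 0, 0, 0, 1, 0.009, 0, 0, 0, 0, 0, 1, 0.01, 0, 0, 0, 0, 0, 1, 0.006, 0, 0, 0, 0, 0, 1, 0, 0, 0.005, 0, 0, 0, 1, 0, 0, 0.004, 0, 0, 0, 1, 0, 0, 0, 0, 0, 0, 1, 0, 0, 0, 0, 0, 0, 0.4, 0, 0, 0, 0, 0, 0, 0.4, 0, 0, 0, 0, 0, 0, 0.4, 0, 0, 0, 0, 0, 0, 0.4, 0, 0, -0.01, 0, 0, 0, 0.4, 0, 0, -0.03, 0, 0, 0, 0.4, 0, 0, -0.04, 0, 0, 0, 0.4, 0, 0, -0.04, 0, 0, 0, 0.4, 0, 0, -0.04, 0, 0, 0, 0.4])

```text
time: 24.97
position: [464.7, 93.7, 186.5]
eef_rot: [[-0.073, 0.997, -0.003], [0.997, 0.073, 0.0], [0.0, -0.003, -1.0]]
wrist_force: [0.2, 1.1, -0.3]
finger_gap: 52.8
grip_force: 0.0
```

Emit:
arm_command(steps=[0, 0, -0.03, 0, 0, 0, 0.4, 0, 0.035, -0.02, 0, 0, 0, 0.4, 0, 0.035, 0, 0, 0, 0, 0.4, 0, 0.035, 0, 0, 0, 0, 0.4, 0, 0, 0, 0, 0, 0, 0.4, 0, 0, 0, 0, 0, 0, 0.4])

```text
time: 25.47
position: [570.7, 101.7, 234.1]
eef_rot: [[-0.073, 0.997, -0.003], [0.997, 0.073, -0.0], [-0.0, -0.003, -1.0]]
wrist_force: [-1.4, -0.4, -0.2]
finger_gap: 52.7
grip_force: 0.0
```

```bash
python3 look.py
```

```text
tilt 0.007824376953967597 tcp local [93.3 84.9] 234.05107171498437 F [-1.4 -0.4 -0.2] t 25.4667 gap 52.67050460244347
mouth local [ 93.2 179.9] 141.03849354253788
wrist [ 21   0  16  79 178] [28.1 37.9] local@z15 [-249.1  242.7]
wrist [240   2  15  11 103] [246.6   6.8] local@z15 [  1.2 272.6]
wrist [ 600  161   40   99 2033] [626.  225.9] local@z15 [495.3  12.2]
wrist [236 163  21  20 380] [245.9 172.5] local@z15 [-15.7  86.9]
wrist [238 211  22  21 389] [248.7 221.2] local@z15 [-17.8  19.2]
wrist [246 238  20  22 190] [256.8 248.2] local@z15 [ -9.9 -21.7]
top [298 191   9   8  58] [301.3 194.6] local@z15 [-16.3  19.5]
top [272 192   8   8  60] [275.5 195.5] local@z15 [-14.1  87. ]
```

```bash
python3 -c "
from bench import *
print(finish_job())"
```

```text
the job is handed in; nothing more can be done
None
```

I handed the job in at about 25 s: six chunks lie singly in the free tray with every quarter covered, the empty shaker stands on the board, and the loaf and pots were not touched. Two chunks had stacked, so I nudged the top one off with the shaker. After standing the shaker back, I moved one chunk about 25 mm off a quarter line with the gripper, so that last fix came out of the asked order.

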